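Gauge a kiln post, then hold it pressed in the V-blocks

TASK

Check the long round kiln post on the drop gauge: push the gauge's button down until its foot rests firmly on the post, stay a second, and let it spring back up. Then draw that post out from under the foot, lay it in the pair of V-blocks, centred end to end, and press it down with about 20 N so that it bears evenly on both sloping faces. Finish while still holding it pressed there, so that I can scribe it, and leave the other things on the bench alone.

Things in the scene. Friction and masses are not known exactly. Their poses are not given: they have to be found in the camera images.
- post: The kiln post: plain solid off-white ceramic cylinder, 32 mm diameter, 160 mm long, 0.22 to 0.35 kg. Origin at its centre, on the axis; its y axis runs lengthwise. It starts level along the gauge stand's y axis, centre 52 mm above the table, on the stand's two rests. (A 50 mm long standing piece of the same rod is only a bystander.)
- gauge_stand: Drop gauge, fixed to the table. Origin on the table under the post's start; y along the post, z up. Two rests 36 mm high, 24 mm long, 50 mm wide at y = +66 and -66 mm, with 3.5 mm high ridges that stop the post rolling; between them only a 10 mm thick base plate 50 mm wide: room for fingers. Column 132 mm high at x = +58, y = +66 mm, with an arm (100 to 118 mm high) over the post's +y end.
- gauge (a joint): Travel of the gauge's slide in m, which is the reading: 0 = sprung fully up, growing as it is pushed straight down; about 0.020 when the foot rests on the post, stop at 0.035. The return spring needs about 2 N to start and about 5 N at 0.020; it springs back up when let go.
- gauge_button (a point): Centre of the top face of the slide's black push button, 30 mm in diameter, 10 mm thick, straight above the foot at the stand's y = +66 mm; 153 mm above the table when up, moving with the slide.
- gauge_foot: Steel foot disc at the lower end of the slide, 18 mm in diameter, 6 mm thick; origin at the centre of its underside, 88 mm above the table when up: 20 mm above the post. It overhangs the last 23 mm of the post's +y end, so lift the post only 5 to 10 mm and draw it at least 35 mm towards the stand's -y before raising it.
- vee: Pair of steel V-blocks on a base plate 75 x 150 x 10 mm, fixed. Origin on the table under the centre; y along the groove, z up. Blocks 30 mm long at y = +47 and -47 mm; the 64 mm gap between them leaves room for fingers down to the plate. 90 degree V: bottom line 32.4 mm, tops of the slopes about 54 mm above the table, 22 mm from the middle. Seated, the post's centre is 55 mm up, over the groove.
- vee_near: The two coplanar sloping faces on the vee's -x side, one contact line (origin as the vee's). A post gripped a little off the groove's middle bears on one side only; when the grip is eased it settles onto both.
- vee_far: The two coplanar sloping faces on the vee's +x side, the other contact line (origin as the vee's).
Mind the look-alikes: they are no part of the job. Several things have the shape of the vee; the one meant has the colours described above.

How it is judged:
On the way, in this order (a step that is already met when the one before it is completed fails the run):
1. the gauge's foot is pushed down onto the post, still on its rests (value of joint gauge above 0.0175 m and contact force between gauge_foot and post above 1.5 N and contact force between post and gauge_stand above 1.5 N and distance of post from where it was at the start of the episode below 0.012 m), for 0.4 s.
2. the gauge has sprung back up and the post lies in both V-blocks (z of post in the frame of vee between 0.052 and 0.0575 m and x of post in the frame of vee between -0.0025 and 0.0025 m and y of post in the frame of vee between -0.016 and 0.016 m and angle between the y axis of post and the y axis of vee, either way round below 0.04 rad and value of joint gauge below 0.003 m), for 0.2 s.
At the end, for the whole second after the job is handed in: The post lies in the V: within 2.5 mm of the groove's middle, centre 52 to 57.5 mm up, within 16 mm of centred lengthwise, 0.04 rad; each sloping side feels 4 to 60 N (weight alone under 2.5 N); the fingers still bear on it with over 3 N; it is still and the gauge is back up (under 3 mm) (all of step 2 and contact force between post and vee_near between 4 and 60 N and contact force between post and vee_far between 4 and 60 N and contact force between the fingers and post above 3 N and linear speed of post below 0.01 m/s and contact force between post and gauge_foot below 0.1 N and contact force between post and gauge_stand below 0.1 N); the arm keeps its last pose, push and grip.
It fails at once if another thing on the bench is pushed more than 30 mm or knocked over (distance of any of pot_a, pot_b, pot_c, rib, brush, short_post, bowl, square_prop from where it was at the start of the episode above 0.03 m or angle between any of pot_a, pot_b, pot_c, rib, brush, short_post, bowl, square_prop's own z axis and vertical above 0.5 rad).
It also fails if it takes over 59 s, if anything falls off the work surface, if the arm or the gripper's body presses on something with over 40 N, if the wrist force passes 120 N, or if a joint passes its speed limit or range.

ROBOT

A 6-joint arm with a two-finger parallel gripper is mounted at the origin on the work surface. World frame = base frame: x ahead of the robot, y to its left, z up, the work surface at z = 0. Lengths are in m, angles in rad, forces in N, time in s.
With the tool pointing down it reaches from about 0.35 to 0.925 m from the base axis. Payload 6.4 kg.
Tool frame: the origin (TCP) lies between the finger pads; the fingertips stand 19 mm ahead of it and the grasp point (between the pads) is the TCP (ctrl.tip_extent is the distance from the TCP to the fingertips, in m); z points along the fingers, y is the line along which they close (so a half turn about z gives the same grasp; the last joint's range is limited). The gripper opens to 94 mm and grips with 3 to 60 N. Pads are 16 mm wide; open, the fingers measure 119 mm over their backs; the gripper's body (75 mm by 177 mm) begins 78 mm behind the grasp point.
Start: joints at [1.082, 0.245, 1.558, -0, 1.339, -0.174], TCP at [0.201, 0.618, 0.224] pointing down, gripper open.
Joint ranges: [-3.13, 3.13], [-1.02, 2.26], [0.13, 2.54], [-0.95, 4.09], [0.21, 2.88], [-2.74, 2.74]. Speed limits (rad/s): [2.57, 2.57, 3.14, 3.14, 3.14, 3.14].

INTERFACE

Orientations are given as a unit quaternion [x, y, z, w].
In Python, from workcell import ctrl gives the robot as it stands. The module is installed in compiled form; this text tells all that it offers.
- The arm moves only by the shell command python3 -m pendant 'ROWS' [OPENING]. ROWS is JSON, a list of rows, each an object with "slide": the shift along the tool's x, y, z in m, a list of three; "spin": the turn about the tool's z in rad. In form: [{"slide": [x, y, z], "spin": spin}, ...]. A call has 1 to 8 rows; each row shifts and turns the commanded pose from where the row before left it, along the tool's axes as they then stand; what a row does not reach is not made up. A row lasts 1/8 s, in which the tool goes at most 62.5 mm and 10.7 degrees, less where a joint would pass 70% of its speed; a pose out of reach is approached as far as the arm can. A call is refused whole if a number of a shift passes 0.0625 or a number of a turn 0.188, either way. A call with a gripper value outside its range is refused whole. OPENING is the finger opening in m, from 0 to 0.094, set as the call begins (- or left out, the last holds). The fingers move at their own pace and stop on an object; the grip force is fixed at half the most. Time passes only in rows, so rows that do not move let the fingers close. It gives the time, the measured TCP pose, the force, the opening and the grip force at its end, in the units of the state.
- ctrl.sense(): the state, without advancing time (a new reading comes with each control period).
- ctrl.get_image(name): name is "scene" or "top" or "wrist"; returns a dict with "frame" (420x560x3 uint8, blue, green, red), "mtx" (3x3 intrinsics, pixels), "k1" (the pictures are not rectified: a ray, as slopes to the right and down, at radius r is drawn at 1 + k1 r^2 times it, then the intrinsics apply), "extrinsics" (4x4, takes a point from camera to world coordinates). Camera axes: x right, y down, z forward; pixel columns grow to the right and rows downward; lengths in m; the calibration is good to about 2 mm. A picture is of the moment at which its call begins. There is no depth.
- ctrl.job_done(): hands the job in; it is judged then, once.
The state is a dict: "clock": time; "joint_pos": joint angles; "joint_vel": joint speeds; "joint_torque": joint torques, N m; "tool_pos": TCP position; "orientation": TCP orientation; "contact_force": force on the tool from outside, world axes, zero at the start; "moment": the same for the moment, N m; "finger_gap": opening from 0.0 (shut) to 1.0 (fully open); "finger_force": force on a finger pad.
Only numpy, scipy, OpenCV 4.12 (cv2) and the standard library are available. Lean on these libraries where they do the work, as an engineer would, in place of code of your own. Each camera call takes 0.05 s, during which the arm holds its last target. There are 200 camera calls.

## Working session

There is one attempt and no reset: what is moved stays moved. The work goes in short steps, Python scripts to look and compute and a shell command to move; the robot and the scene stay as the last step left them, time stands still between calls to the robot, and variables do not carry over. Pictures are saved under pics/ and viewed, at most 10 in all, crops included, and the job is handed in when it is done.

```bash
mkdir -p pics; python3 - <<'E'
from workcell import ctrl
import cv2,pickle
d={}
for n in ("scene","top"):
    i=ctrl.get_image(n); d[n]=i; cv2.imwrite(f"pics/{n}0.png",i["frame"]); print(n,i["mtx"].tolist(),i["k1"],i["extrinsics"].round(4).tolist())
pickle.dump(d,open("im0.pkl","wb"))
s=ctrl.sense();print(s,ctrl.tip_extent)
E
```

```text
scene [[391.5907945176274, 0.0, 281.1398186406822], [0.0, 391.5907945176274, 217.6615908162786], [0.0, 0.0, 1.0]] 0.037951801950953434 [[-0.6805, 0.6143, -0.3994, 0.7149], [0.7326, 0.5587, -0.3889, 0.3362], [-0.0158, -0.5572, -0.8302, 0.8084], [0.0, 0.0, 0.0, 1.0]]
top [[524.4032695910879, 0.0, 281.11717103768], [0.0, 524.4032695910879, 217.1562479742132], [0.0, 0.0, 1.0]] -0.11688099843927043 [[0.0138, -0.9897, 0.1423, 0.2134], [-0.9999, -0.0132, 0.0051, 0.0163], [-0.0032, -0.1424, -0.9898, 1.243], [0.0, 0.0, 0.0, 1.0]]
{'clock': 0.1, 'joint_pos': array([ 1.08186677e+00,  2.45733961e-01,  1.55889170e+00,  1.44196863e-05,
        1.33866986e+00, -1.74079071e-01]), 'joint_vel': array([ 0.00043643, -0.00232625, -0.00295936,  0.00021395, -0.00168629,
        0.00078229]), 'joint_torque': array([ 1.54703030e-04, -4.16914308e+01, -3.15526342e+01,  6.86394051e-02,
        3.09421832e-02, -4.59509840e-05]), 'tool_pos': array([0.20102637, 0.61760412, 0.22346231]), 'orientation': array([ 1.56777400e-01,  9.87633597e-01, -8.02791566e-04, -2.83745101e-04]), 'contact_force': array([ 0.27716339, -0.35748066,  0.04742271]), 'moment': array([-0.02017874, -0.00027284,  0.00892707]), 'finger_force': 0.0, 'finger_gap': 0.9984034983582685} 0.019
```

View pics/scene0.png

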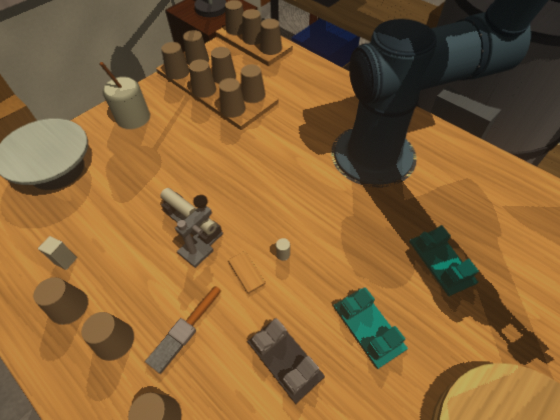

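View pics/top0.png

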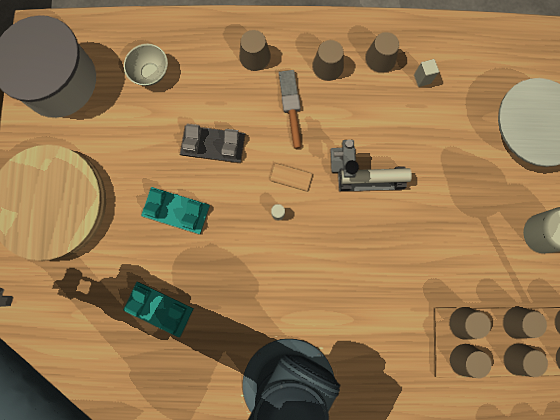

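The steel vee is at top px (212,143) and scene px (287,360). The gauge is at top px (370,175) and scene px (195,225). The teal vees are look-alikes. Next I'll zoom in.

```bash
cat > h.py <<'E'
import numpy as np,cv2,pickle
def proj(im,P):
    E=np.linalg.inv(im["extrinsics"]);p=np.atleast_2d(P)@E[:3,:3].T+E[:3,3]
    s=p[:,:2]/p[:,2:];r2=(s**2).sum(1,keepdims=True);s=s*(1+im["k1"]*r2)
    K=im["mtx"];return s*[K[0,0],K[1,1]]+[K[0,2],K[1,2]]
def ray(im,uv):
    K=im["mtx"];uv=np.atleast_2d(np.float64(uv))
    s=cv2.undistortPoints(uv[:,None],K,np.array([im["k1"],0,0,0,0]))[:,0]
    d=np.c_[s,np.ones(len(s))]@im["extrinsics"][:3,:3].T
    return im["extrinsics"][:3,3],d
def onz(im,uv,z):
    o,d=ray(im,uv);return o+d*((z-o[2])/d[:,2:])
def tri(obs):
    A=np.zeros((3,3));b=np.zeros(3)
    for im,uv in obs:
        o,d=ray(im,uv);d=d[0]/np.linalg.norm(d[0]);M=np.eye(3)-np.outer(d,d);A+=M;b+=M@o
    return np.linalg.solve(A,b)
def crop(im,x,y,w,h,k):
    return cv2.resize(im["frame"][y:y+h,x:x+w],None,fx=k,fy=k,interpolation=cv2.INTER_CUBIC)
E
python3 - <<'E'
from h import *
d=pickle.load(open("im0.pkl","rb"));t,s=d["top"],d["scene"]
a=np.hstack([crop(t,165,110,100,75,4),crop(t,325,130,100,75,4)])
b=np.hstack([crop(s,240,315,100,75,4),crop(s,150,185,100,75,4)])
cv2.imwrite("pics/z1.png",np.vstack([a,b]))
E
```

```text
(no output)
```

View pics/z1.png

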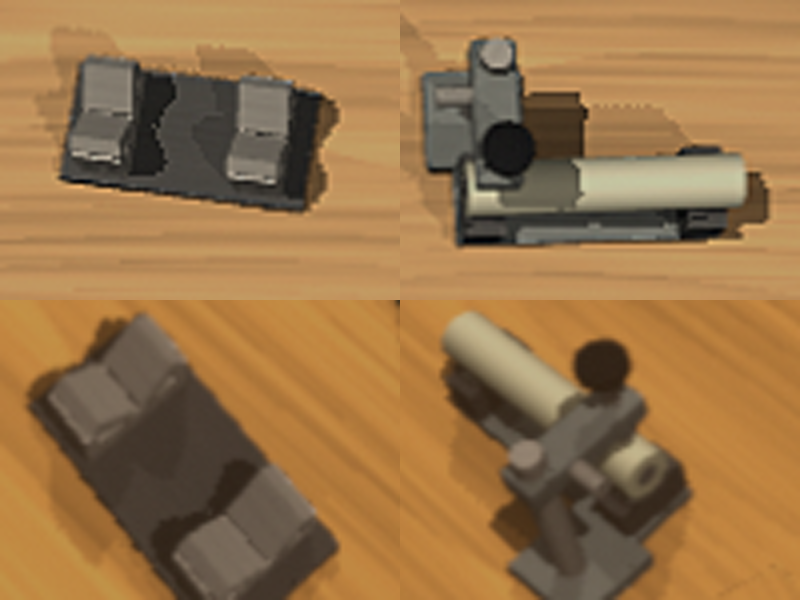

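Top-left and bottom-left panels show the V-lines and slope-top corners of the steel vee. The right panels show the button at top-panel (508,148) and scene-panel (602,366), and the post ends. I'll fit both poses.

```bash
python3 - <<'E'
from h import *
from scipy.optimize import least_squares
d=pickle.load(open("im0.pkl","rb"));t,s=d["top"],d["scene"]
o={"tv":(165,110,0,0),"ts":(325,130,400,0),"sv":(240,315,0,300),"ss":(150,185,400,300)}
def px(k,u,v): a=o[k];return [a[0]+(u-a[2]+.5)/4-.5,a[1]+(v-a[3]+.5)/4-.5]
def fit(obs,x0,name):
    def f(p,raw=False):
        c,q=np.cos(p[2]),np.sin(p[2]);r=[]
        for k,P,u,v in obs:
            W=[p[0]+c*P[0]-q*P[1],p[1]+q*P[0]+c*P[1],P[2]+p[3]]
            r.append(proj(t if k[0]=="t" else s,W)[0]-px(k,u,v))
        return np.array(r) if raw else np.ravel(r)
    R=least_squares(f,x0,loss="soft_l1");print(name,R.x.round(4));print(f(R.x,True).round(1).tolist())
print("button",tri([(t,px("ts",508,148)),(s,px("ss",602,366))]))
fit([("ts",(0,.066,.153),508,148),("ss",(0,.066,.153),602,366),("ss",(0,.080,.052),648,477),
 ("ts",(0,-.080,.062),745,180),("ss",(.058,.066,.132),525,457),("ts",(.058,.066,.132),496,54)],[.45,-.15,0,0],"stand")
fit([("tv",(0,.062,.0324),80,113),("tv",(0,.032,.0324),132,119),("tv",(0,-.032,.0324),238,132),("tv",(0,-.062,.0324),288,137),
("tv",(.022,.062,.054),85,58),("tv",(.022,.032,.054),134,63),("tv",(.022,-.032,.054),240,78),("tv",(.022,-.062,.054),292,82),
("sv",(0,-.062,.0324),105,350),("sv",(0,-.032,.0324),143,402),("sv",(0,.032,.0324),217,508),("sv",(0,.062,.0324),255,555)],[.5,.15,0,0],"vee")
E
```

```text
button [ 0.48163191 -0.12720925  0.1487658 ]
stand [ 0.4843 -0.1937  0.0438 -0.0025]
[[0.1, 0.1], [-0.6, -0.7], [0.4, 0.8], [-1.8, -0.2], [-0.1, -0.1], [0.5, 0.2]]
vee [ 0.5695  0.192  -0.15    0.0092]
[[0.8, -1.9], [0.1, -1.5], [-0.1, -0.7], [-0.2, -0.0], [-0.3, 0.2], [-0.1, 0.9], [0.1, 1.2], [-0.3, 2.2], [-1.5, 0.2], [-1.7, -0.8], [0.8, -0.4], [1.7, 1.3]]
```

```bash
python3 -m pendant '[{"slide":[0,0,-0.01],"spin":0.175},{"slide":[0,0,-0.01],"spin":0.175},{"slide":[0,0,-0.01],"spin":0.175},{"slide":[0,0,-0.01],"spin":0.175},{"slide":[0,0,-0.01],"spin":0.175},{"slide":[0,0,-0.01],"spin":0.175},{"slide":[0,0,-0.01],"spin":0.175},{"slide":[0,0,-0.01],"spin":0.175}]' 0
python3 -m pendant '[{"slide":[-0.04,0.036,0],"spin":0},{"slide":[-0.04,0.036,0],"spin":0},{"slide":[-0.04,0.036,0],"spin":0},{"slide":[-0.04,0.036,0],"spin":0},{"slide":[-0.04,0.036,0],"spin":0},{"slide":[-0.04,0.036,0],"spin":0},{"slide":[-0.04,0.036,0],"spin":0},{"slide":[-0.04,0.036,0],"spin":0}]'
python3 -m pendant '[{"slide":[-0.04,0.036,0],"spin":0},{"slide":[-0.04,0.036,0],"spin":0},{"slide":[0,0,0],"spin":0},{"slide":[0,0,0],"spin":0}]'
python3 - <<'E'
from h import *
from workcell import ctrl
i=ctrl.get_image("wrist");pickle.dump(i,open("w1.pkl","wb"));cv2.imwrite("pics/w1.png",i["frame"])
s=ctrl.sense();print(s["tool_pos"],s["orientation"],i["k1"],i["extrinsics"].round(3).tolist())
E
```

```text
clock: 1.1
tool_pos: [0.2011, 0.6178, 0.3041]
orientation: [0.758, 0.652, -0.001, 0.0]
contact_force: [-0.0, -0.9, -0.3]
finger_gap: 0.186
finger_force: 0.0
clock: 2.1
tool_pos: [0.4408, 0.2584, 0.3041]
orientation: [0.756, 0.654, -0.0, -0.0]
contact_force: [1.3, 0.6, -0.2]
finger_gap: 0.004
finger_force: 0.0
clock: 2.6
tool_pos: [0.4997, 0.1708, 0.304]
orientation: [0.756, 0.654, -0.0, -0.0]
contact_force: [-0.7, 0.1, -0.6]
finger_gap: 0.0
finger_force: 0.0
[0.49952805 0.17131379 0.30419316] [ 7.55820094e-01  6.54779250e-01 -1.64819959e-04 -3.04375534e-04] 0.0012285657601814443 [[0.99, -0.138, -0.038, 0.509], [-0.143, -0.956, -0.254, 0.245], [-0.002, 0.257, -0.966, 0.464], [0.0, 0.0, 0.0, 1.0]]
```

View pics/w1.png

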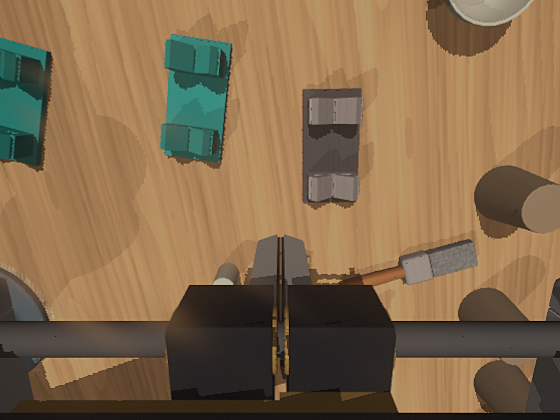

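The wrist view shows the steel vee at px (303–361, 88–205), its groove nearly vertical in the picture at about column 333. I'll zoom in on it.

```bash
python3 - <<'E'
from h import *
i=pickle.load(open("w1.pkl","rb"))
cv2.imwrite("pics/w1z.png",np.hstack([crop(i,293,80,80,60,5),crop(i,293,155,80,60,5)]))
E
```

```text
(no output)
```

View pics/w1z.png

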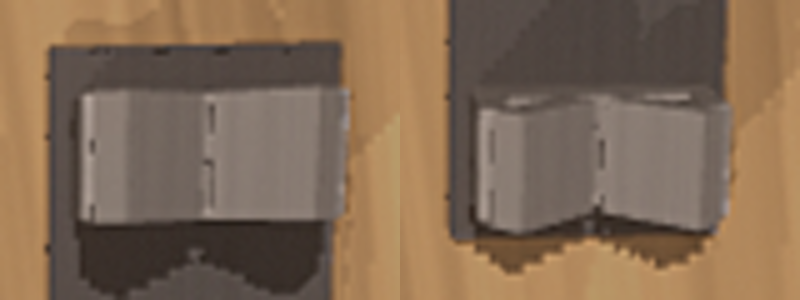

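```bash
python3 - <<'E'
from h import *
from scipy.optimize import least_squares
d=pickle.load(open("im0.pkl","rb"));d["w"]=pickle.load(open("w1.pkl","rb"))
px=lambda x,y,k,u,v:[x+(u+.5)/k-.5,y+(v+.5)/k-.5]
A=lambda P,u,v:("w",P,px(293,80,5,u,v));B=lambda P,u,v:("w",P,px(293,155,5,u,v));T=lambda P,u,v:("top",P,px(165,110,4,u,v))
h=.0324
W=[A((0,.062,h),210,92),A((0,.032,h),207,217),B((0,-.032,h),200,105),B((0,-.062,h),196,215),
A((-.022,.062,.054),128,91),A((-.022,.032,.054),127,220),A((.022,.062,.054),322,90),A((.022,.032,.054),318,219),
B((-.022,-.032,.054),124,112),B((-.022,-.062,.054),122,233),B((.022,-.032,.054),309,107),B((.022,-.062,.054),305,230),
A((-.0375,.075,.01),50,47),A((.0375,.075,.01),340,43),B((-.0375,-.075,.01),52,240),B((.0375,-.075,.01),318,236)]
Tp=[T((0,.062,h),80,113),T((0,.032,h),132,119),T((0,-.032,h),238,132),T((0,-.062,h),288,137),T((-.0375,.075,.01),62,180),T((-.0375,-.075,.01),303,211)]
def fit(obs,n):
    m=4
    def f(p,raw=0):
        c,q=np.cos(p[2]),np.sin(p[2]);r=np.array([proj(d[k],[p[0]+c*P[0]-q*P[1],p[1]+q*P[0]+c*P[1],P[2]+p[3]])[0]-u for k,P,u in obs])
        return r if raw else r.ravel()
    R=least_squares(f,[.56,.19,-.15,0],loss="soft_l1");print(n,R.x.round(4),f(R.x,1).round(1).tolist())
fit(W,"wrist");fit(Tp,"top");fit(W+Tp,"both")
E
```

```text
wrist [ 5.691e-01  1.935e-01 -1.262e-01 -3.000e-04] [[-0.0, 0.2], [0.0, 0.4], [0.2, -1.3], [0.5, -0.7], [0.3, -0.2], [0.2, 0.6], [-0.5, -0.7], [-0.8, 0.2], [0.2, 0.6], [0.3, 0.1], [-1.0, 1.0], [-1.1, 0.1], [0.1, -0.2], [1.0, -0.5], [-0.3, 0.0], [0.6, -0.1]]
top [ 0.5683  0.1926 -0.1143  0.0045] [[0.8, 0.0], [0.1, -0.0], [-0.0, -0.1], [-0.1, 0.1], [-0.8, 0.1], [0.1, -0.2]]
both [ 5.691e-01  1.935e-01 -1.247e-01 -3.000e-04] [[-0.0, 0.2], [0.0, 0.4], [0.3, -1.2], [0.7, -0.7], [0.2, -0.1], [0.2, 0.7], [-0.5, -0.7], [-0.7, 0.2], [0.3, 0.7], [0.4, 0.1], [-0.9, 1.0], [-1.0, 0.1], [0.1, -0.1], [1.0, -0.5], [-0.1, 0.1], [0.7, -0.1], [0.8, -0.0], [0.0, 0.1], [-0.2, 0.2], [-0.3, 0.6], [-0.8, -0.0], [-0.3, 0.2]]
```

```bash
python3 -m pendant '[{"slide":[0,0,0],"spin":-0.187},{"slide":[-0.05,-0.005,0],"spin":0},{"slide":[-0.05,-0.005,0],"spin":0},{"slide":[-0.05,-0.005,0],"spin":0},{"slide":[-0.05,-0.005,0],"spin":0},{"slide":[-0.049,-0.005,0],"spin":0},{"slide":[-0.049,-0.006,0],"spin":0},{"slide":[0,0,0.04],"spin":0}]' 0
python3 -m pendant '[{"slide":[0,0,0.03],"spin":0},{"slide":[0,0,0.02],"spin":0},{"slide":[0,0,0],"spin":0}]'
python3 - <<'E'
from h import *
from workcell import ctrl
i=ctrl.get_image("wrist");pickle.dump(i,open("w2.pkl","wb"));cv2.imwrite("pics/w2.png",i["frame"])
s=ctrl.sense();print(s["tool_pos"],s["orientation"])
E
```

```text
clock: 3.65
tool_pos: [0.4836, -0.1307, 0.2673]
orientation: [0.692, 0.721, 0.001, 0.004]
contact_force: [0.3, -0.1, -0.5]
finger_gap: 0.006
finger_force: 0.0
clock: 4.03
tool_pos: [0.4811, -0.1267, 0.2128]
orientation: [0.691, 0.723, -0.0, -0.002]
contact_force: [1.2, -0.1, -0.2]
finger_gap: 0.009
finger_force: 0.0
[ 0.48189773 -0.12729452  0.21434188] [ 6.91062984e-01  7.22794410e-01 -8.53293584e-05 -4.31778891e-04]
```

View pics/w2.png

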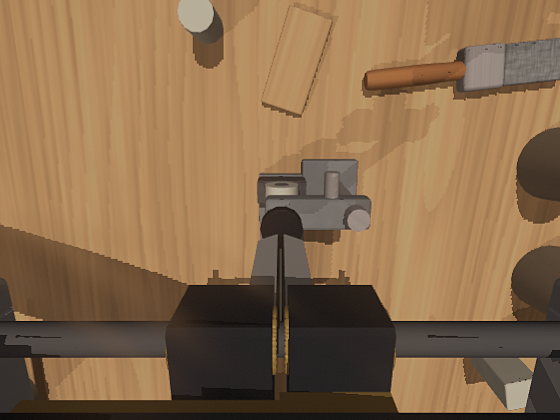

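The wrist view shows the black button at about px (282,225), in line with the closed fingers and clear of the column knob at (357,219). I'll press it now.

```bash
python3 -m pendant '[{"slide":[0,0,0.02],"spin":0},{"slide":[0,0,0.02],"spin":0},{"slide":[0,0,0.006],"spin":0},{"slide":[0,0,0.005],"spin":0},{"slide":[0,0,0.005],"spin":0},{"slide":[0,0,0.004],"spin":0},{"slide":[0,0,0],"spin":0}]' 0
```

```text
clock: 4.95
tool_pos: [0.4825, -0.1284, 0.1548]
orientation: [0.692, 0.722, 0.001, 0.0]
contact_force: [0.1, 3.0, 3.6]
finger_gap: 0.006
finger_force: 2.1
```

```bash
python3 -m pendant '[{"slide":[0,0,0.002],"spin":0},{"slide":[0,0,0.002],"spin":0},{"slide":[0,0,0],"spin":0}]';python3 -m pendant '[{"slide":[0,0,0.002],"spin":0},{"slide":[0,0,0],"spin":0}]'
```

```text
clock: 5.32
tool_pos: [0.4826, -0.1285, 0.152]
orientation: [0.692, 0.722, 0.0, 0.0]
contact_force: [-1.1, 4.4, 12.4]
finger_gap: 0.005
finger_force: 5.9
clock: 5.58
tool_pos: [0.4828, -0.1286, 0.1517]
orientation: [0.692, 0.722, 0.0, 0.0]
contact_force: [-6.7, 7.8, 22.0]
finger_gap: 0.005
finger_force: 11.1
```

```bash
python3 -m pendant '[{"slide":[0,0,0],"spin":0},{"slide":[0,0,0],"spin":0},{"slide":[0,0,0],"spin":0},{"slide":[0,0,0],"spin":0},{"slide":[0,0,0],"spin":0},{"slide":[0,0,0],"spin":0},{"slide":[0,0,0],"spin":0},{"slide":[0,0,0],"spin":0}]'
python3 -m pendant '[{"slide":[0,0,-0.005],"spin":0},{"slide":[0,0,-0.01],"spin":0},{"slide":[0,0,-0.02],"spin":0},{"slide":[0,0,-0.03],"spin":0},{"slide":[0,0,-0.02],"spin":0},{"slide":[0,0,0],"spin":0}]'
```

```text
clock: 6.58
tool_pos: [0.4828, -0.1286, 0.1517]
orientation: [0.692, 0.722, 0.0, 0.0]
contact_force: [-6.8, 7.7, 22.5]
finger_gap: 0.007
finger_force: 11.0
clock: 7.32
tool_pos: [0.4823, -0.1293, 0.2345]
orientation: [0.692, 0.722, -0.0, 0.001]
contact_force: [0.1, -0.3, -0.2]
finger_gap: 0.006
finger_force: 0.0
```

```bash
python3 -m pendant '[{"slide":[-0.035,-0.0005,0],"spin":0},{"slide":[-0.0355,-0.0005,0],"spin":0},{"slide":[0,0,0],"spin":0},{"slide":[0,0,0.04],"spin":0},{"slide":[0,0,0.03],"spin":0},{"slide":[0,0,0.02],"spin":0},{"slide":[0,0,0],"spin":0}]' 0.07
python3 - <<'E'
from h import *
from workcell import ctrl
i=ctrl.get_image("wrist");pickle.dump(i,open("w3.pkl","wb"))
j=ctrl.get_image("scene");k=np.hstack([cv2.resize(i["frame"],(400,300)),crop(j,130,140,133,100,3)[:, :400][:300]])
cv2.imwrite("pics/w3.png",np.pad(k,((0,0),(0,0),(0,0))))
E
```

```text
clock: 8.2
tool_pos: [0.4823, -0.1971, 0.1408]
orientation: [0.691, 0.722, -0.001, -0.003]
contact_force: [-1.4, -0.6, -0.1]
finger_gap: 0.711
finger_force: 0.0
```

View pics/w3.png

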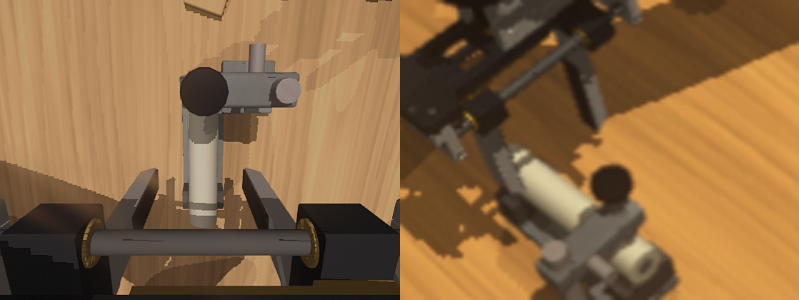

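The post (left panel, column 202) is centred between the fingers (columns 158 and 242), and the gauge is back up. I'll descend and grip.

```bash
python3 -m pendant '[{"slide":[0,0.001,0.03],"spin":0},{"slide":[0,0,0.03],"spin":0},{"slide":[0,0,0.02],"spin":0},{"slide":[0,0,0.01],"spin":0},{"slide":[0,0,0],"spin":0}]' 0.07
python3 -m pendant '[{"slide":[0,0,0],"spin":0},{"slide":[0,0,0],"spin":0},{"slide":[0,0,0],"spin":0},{"slide":[0,0,0],"spin":0},{"slide":[0,0,0],"spin":0},{"slide":[0,0,0],"spin":0}]' 0.02
```

```text
clock: 8.93
tool_pos: [0.4852, -0.199, 0.0538]
orientation: [0.692, 0.722, -0.0, 0.0]
contact_force: [1.4, -0.8, -0.2]
finger_gap: 0.748
finger_force: 0.0
clock: 9.68
tool_pos: [0.485, -0.199, 0.0536]
orientation: [0.692, 0.722, -0.0, -0.0]
contact_force: [-1.2, 0.6, 1.5]
finger_gap: 0.331
finger_force: 30.0
```

```bash
python3 -m pendant '[{"slide":[0,0,-0.004],"spin":0},{"slide":[0,0,-0.004],"spin":0},{"slide":[0,0,0],"spin":0},{"slide":[-0.01,0,0],"spin":0},{"slide":[-0.02,0,0],"spin":0},{"slide":[-0.02,0,0],"spin":0},{"slide":[-0.02,0,0],"spin":0},{"slide":[0,0,0],"spin":0}]'
```

```text
clock: 10.68
tool_pos: [0.4881, -0.271, 0.0617]
orientation: [0.693, 0.721, 0.0, 0.0]
contact_force: [0.8, 0.1, -3.9]
finger_gap: 0.334
finger_force: 30.0
```

```bash
python3 -m pendant '[{"slide":[0,0,-0.03],"spin":0},{"slide":[0,0,-0.04],"spin":0},{"slide":[0,0,-0.04],"spin":0},{"slide":[0,0,-0.03],"spin":0.08},{"slide":[0,0,-0.01],"spin":0.085},{"slide":[0.03,0.002,0],"spin":0},{"slide":[0.046,0.002,0],"spin":0},{"slide":[0.046,0.002,0],"spin":0}]'
python3 -m pendant '[{"slide":[0.046,0.002,0],"spin":0},{"slide":[0.046,0.002,0],"spin":0},{"slide":[0.046,0.002,0],"spin":0},{"slide":[0.046,0.002,0],"spin":0},{"slide":[0.046,0.002,0],"spin":0},{"slide":[0.046,0.002,0],"spin":0},{"slide":[0.046,0.002,0],"spin":0},{"slide":[0,0,0],"spin":0}]'
python3 -m pendant '[{"slide":[0,0,0],"spin":0},{"slide":[0,0,0],"spin":0}]'
cat > rel.py <<'E'
from h import *
from workcell import ctrl
from scipy.spatial.transform import Rotation as Ro
s=ctrl.sense();R=Ro.from_quat(s["orientation"]).as_matrix()
v=np.array([.569,.1935,.055]);g=-.125;vy=np.array([-np.sin(g),np.cos(g),0])
ang=np.arctan2(R[1,1],R[0,1])
print("pos",s["tool_pos"].round(4),"F",s["contact_force"].round(1),"ff",round(s["finger_force"],1))
print("slide to go",(R.T@(v-.0053*vy-s["tool_pos"])).round(4),"spin",round(ang-g,4), "tilt",R[:,2].round(4))
E
python3 rel.py
```

```text
clock: 11.68
tool_pos: [0.5085, -0.1469, 0.2111]
orientation: [0.749, 0.662, 0.0, -0.0]
contact_force: [-0.2, -0.3, -3.9]
finger_gap: 0.333
finger_force: 30.0
clock: 12.68
tool_pos: [0.5612, 0.1721, 0.211]
orientation: [0.747, 0.664, -0.0, -0.001]
contact_force: [0.3, 0.1, -3.5]
finger_gap: 0.33
finger_force: 30.0
clock: 12.92
tool_pos: [0.5617, 0.1684, 0.2113]
orientation: [0.749, 0.662, -0.0, -0.0]
contact_force: [0.8, 0.4, -3.8]
finger_gap: 0.336
finger_force: 30.0
pos [0.5617 0.1684 0.2113] F [ 0.8  0.4 -3.8] ff 30.0
slide to go [0.0205 0.0042 0.1563] spin 0.0017 tilt [-5.e-04 -2.e-04 -1.e+00]
```

```bash
python3 -m pendant '[{"slide":[0.0205,0.004,0],"spin":0},{"slide":[0,0,0.04],"spin":0},{"slide":[0,0,0.04],"spin":0},{"slide":[0,0,0.03],"spin":0},{"slide":[0,0,0],"spin":0},{"slide":[0,0,0],"spin":0}]'
python3 - <<'E'
import rel
from h import *
from workcell import ctrl
i=ctrl.get_image("wrist");t=ctrl.get_image("top");j=ctrl.get_image("scene");pickle.dump([i,t,j],open("w4.pkl","wb"))
a=crop(i,200,30,200,300,2)
b=np.vstack([crop(t,165,105,100,75,4),crop(j,225,290,133,100,3)[:300,:400]])
b=cv2.resize(b,(400,600));b=b if b.shape[1]==400 else b
cv2.imwrite("pics/w4.png",np.hstack([a,b]))
E
```

```text
clock: 13.68
tool_pos: [0.5696, 0.1896, 0.103]
orientation: [0.749, 0.663, 0.001, 0.001]
contact_force: [0.4, -0.1, -3.2]
finger_gap: 0.336
finger_force: 30.0
pos [0.5696 0.1896 0.103 ] F [ 0.4 -0.1 -3.2] ff 30.0
slide to go [-0.0016 -0.0012  0.048 ] spin 0.0029 tilt [ 2.5e-03  5.0e-04 -1.0e+00]Traceback (most recent call last):
  File "<stdin>", line 6, in <module>
    return _nx.concatenate(arrs, 0, dtype=dtype, casting=casting)
           ~~~~~~~~~~~~~~~^^^^^^^^^^^^^^^^^^^^^^^^^^^^^^^^^^^^^^^
ValueError: all the input array dimensions except for the concatenation axis must match exactly, but along dimension 1, the array at index 0 has size 400 and the array at index 1 has size 399
```

```bash
python3 - <<'E'
import rel
from h import *
i,t,j=pickle.load(open("w4.pkl","rb"))
a=crop(i,200,30,200,300,2)
b=np.vstack([crop(t,165,105,100,75,4),crop(j,225,290,134,100,3)[:300,:400]])
cv2.imwrite("pics/w4.png",np.hstack([a,b]))
E
```

```text
pos [0.5698 0.1895 0.1035] F [-0.1 -0.1 -3.7] ff 30.0
slide to go [-0.0015 -0.0014  0.0485] spin 0.0029 tilt [ 3.6e-03  5.0e-04 -1.0e+00]
```

View pics/w4.png

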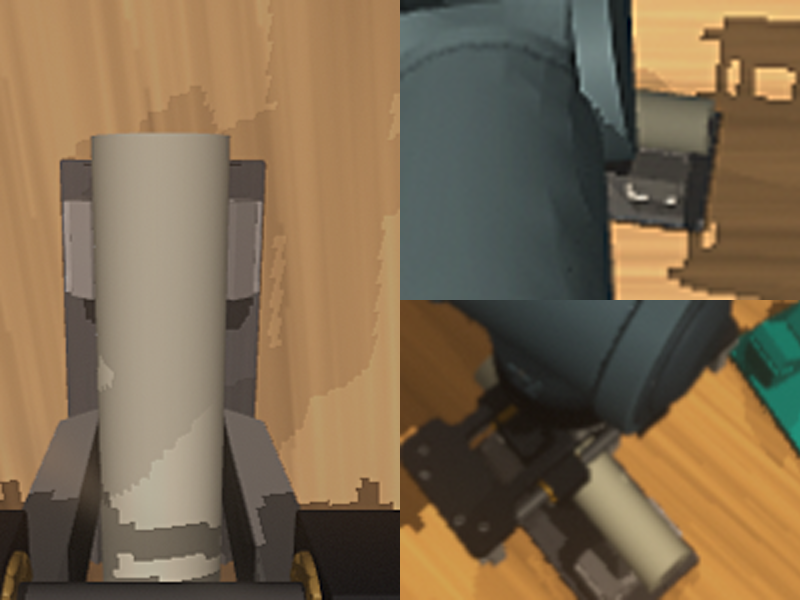

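Left panel: the post's far end spans cols 93–229 at row 135, and the vee plate's far corners are at (62,160) and (265,160). I'll check the offset numerically in this one view.

```bash
python3 - <<'E'
from h import *
i=pickle.load(open("w4.pkl","rb"))[0]
c=lambda u,v:[200+(u+.5)/2-.5,30+(v+.5)/2-.5]
g=-.125;ax=np.array([np.cos(g),np.sin(g)]);ay=np.array([-np.sin(g),np.cos(g)]);v0=np.array([.569,.1935])
def V(p,z):
    q=onz(i,c(*p),z)[0,:2]-v0;return (q@ax*1e3).round(1),(q@ay*1e3).round(1)
print("plate",V((62,160),.01),V((265,160),.01))
print("plate lower edges",V((67,400),.01),V((256,400),.01))
zc=.1019
print("post far end",V((93,137),zc),V((229,137),zc),"y of top rim",V((161,135),zc+.016))
print("post nearer",V((101,450),zc),V((222,450),zc))
E
```

```text
plate (np.float64(-36.2), np.float64(74.7)) (np.float64(36.9), np.float64(74.9))
plate lower edges (np.float64(-37.4), np.float64(-16.6)) (np.float64(37.3), np.float64(-16.4))
post far end (np.float64(-16.2), np.float64(78.5)) (np.float64(14.7), np.float64(78.6)) y of top rim (np.float64(-0.8), np.float64(78.3))
post nearer (np.float64(-15.9), np.float64(1.9)) (np.float64(15.1), np.float64(2.0))
```

Post and vee agree to within about 1 mm, so I'll lower.

```bash
python3 -m pendant '[{"slide":[0,0,0.02],"spin":0},{"slide":[0,0,0.015],"spin":0},{"slide":[0,0,0.007],"spin":0},{"slide":[0,0,0],"spin":0}]'
python3 -m pendant '[{"slide":[0,0,0.002],"spin":0},{"slide":[0,0,0],"spin":0}]';python3 rel.py
python3 -m pendant '[{"slide":[0,0,0.002],"spin":0},{"slide":[0,0,0],"spin":0}]'; python3 rel.py
```

```text
clock: 14.32
tool_pos: [0.5682, 0.1892, 0.0588]
orientation: [0.749, 0.663, -0.0, -0.0]
contact_force: [0.5, 0.6, -3.8]
finger_gap: 0.337
finger_force: 30.0
clock: 14.58
tool_pos: [0.5688, 0.1893, 0.0578]
orientation: [0.749, 0.663, 0.0, 0.0]
contact_force: [2.0, -0.1, -2.6]
finger_gap: 0.331
finger_force: 30.0
pos [0.5688 0.1893 0.0578] F [ 2.  -0.1 -2.6] ff 30.0
slide to go [-0.0011 -0.0003  0.0028] spin 0.0029 tilt [ 1.2e-03  2.0e-04 -1.0e+00]
clock: 14.82
tool_pos: [0.5697, 0.1894, 0.0568]
orientation: [0.749, 0.663, 0.001, 0.001]
contact_force: [2.0, -1.2, 2.9]
finger_gap: 0.334
finger_force: 30.0
pos [0.5697 0.1894 0.0568] F [ 2.  -1.2  2.9] ff 30.0
slide to go [-0.0013 -0.0013  0.0018] spin 0.0027 tilt [ 3.1e-03  4.0e-04 -1.0e+00]
```

The post touches at the expected height, and the +x force suggests the near slope touched first. I'll release so it settles onto both slopes, then press on its crest from above with closed fingers.

```bash
python3 -m pendant '[{"slide":[0,0,0],"spin":0},{"slide":[0,0,0],"spin":0},{"slide":[0,0,0],"spin":0},{"slide":[0,0,0],"spin":0}]' 0.056
python3 -m pendant '[{"slide":[0,0,-0.02],"spin":0},{"slide":[0,0,-0.02],"spin":0},{"slide":[0,0,-0.02],"spin":0},{"slide":[0.005,0,0],"spin":0},{"slide":[0,0,0],"spin":0}]'
python3 -m pendant '[{"slide":[0,0,0],"spin":0},{"slide":[0,0,0],"spin":0},{"slide":[0,0,0],"spin":0},{"slide":[0,0,0],"spin":0},{"slide":[0,0,0],"spin":0},{"slide":[0,0,0],"spin":0}]' 0
python3 - <<'E'
import rel
from h import *
from workcell import ctrl
i=ctrl.get_image("wrist");pickle.dump(i,open("w5.pkl","wb"))
j=ctrl.get_image("scene")
cv2.imwrite("pics/w5.png",np.hstack([crop(i,200,30,200,300,2),np.pad(crop(j,225,290,134,100,3)[:300,:400],((0,300),(0,0),(0,0)))]))
E
```

```text
clock: 15.32
tool_pos: [0.568, 0.1893, 0.0551]
orientation: [0.749, 0.663, -0.0, -0.0]
contact_force: [-0.7, -0.2, 0.3]
finger_gap: 0.595
finger_force: 0.0
clock: 15.95
tool_pos: [0.5688, 0.1945, 0.1154]
orientation: [0.749, 0.663, -0.0, -0.0]
contact_force: [0.9, 0.6, 0.1]
finger_gap: 0.595
finger_force: 0.0
clock: 16.7
tool_pos: [0.569, 0.1942, 0.1155]
orientation: [0.749, 0.663, 0.0, 0.0]
contact_force: [0.4, -0.0, 0.3]
finger_gap: 0.013
finger_force: 0.0
pos [0.569  0.1942 0.1155] F [ 0.4 -0.   0.3] ff 0.0
slide to go [-0.006   0.0001  0.0605] spin 0.003 tilt [ 1.e-04 -0.e+00 -1.e+00]
```

View pics/w5.png

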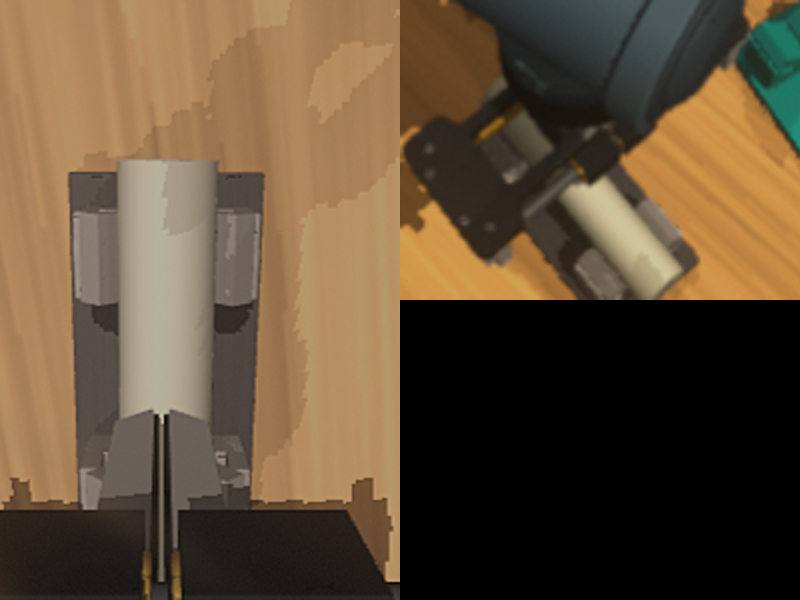

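The post is seated in both blocks (cols 118–217, symmetric between the slopes), and the closed fingers are above its crest at col ~163. I'll press down in small steps.

```bash
python3 -m pendant '[{"slide":[0,0,0.012],"spin":0},{"slide":[0,0,0.01],"spin":0},{"slide":[0,0,0.002],"spin":0},{"slide":[0,0,0],"spin":0}]' 0
python3 -m pendant '[{"slide":[0,0,0.002],"spin":0},{"slide":[0,0,0],"spin":0}]'
```

```text
clock: 17.3
tool_pos: [0.5688, 0.1942, 0.0911]
orientation: [0.749, 0.663, -0.0, -0.0]
contact_force: [-0.4, 1.1, -1.0]
finger_gap: 0.008
finger_force: 0.0
clock: 17.55
tool_pos: [0.5694, 0.1943, 0.0902]
orientation: [0.749, 0.663, 0.0, 0.0]
contact_force: [-1.6, -0.2, 2.8]
finger_gap: 0.008
finger_force: 1.8
```

```bash
python3 -m pendant '[{"slide":[0,0,0.002],"spin":0},{"slide":[0,0,0],"spin":0},{"slide":[0,0,0],"spin":0}]'
python3 -m pendant '[{"slide":[0,0,0.001],"spin":0},{"slide":[0,0,0],"spin":0},{"slide":[0,0,0],"spin":0},{"slide":[0,0,0],"spin":0}]'
```

```text
clock: 17.92
tool_pos: [0.5696, 0.1943, 0.09]
orientation: [0.749, 0.663, 0.0, 0.0]
contact_force: [-5.8, -1.8, 13.4]
finger_gap: 0.006
finger_force: 7.1
clock: 18.42
tool_pos: [0.5696, 0.1943, 0.0899]
orientation: [0.749, 0.663, 0.0, 0.0]
contact_force: [-9.6, -1.8, 19.5]
finger_gap: -0.0
finger_force: 9.7
```

The press is about 20 N, but 9.6 N of sideways push loads the far slope more. I'll trim sideways.

```bash
python3 -m pendant '[{"slide":[0,-0.001,0],"spin":0},{"slide":[0,0,0],"spin":0},{"slide":[0,0,0],"spin":0}]'
```

```text
clock: 18.8
tool_pos: [0.5695, 0.1943, 0.09]
orientation: [0.749, 0.663, 0.001, 0.001]
contact_force: [-6.0, -0.9, 16.9]
finger_gap: 0.005
finger_force: 8.5
```

```bash
python3 -m pendant '[{"slide":[0,-0.0015,0.0007],"spin":0},{"slide":[0,0,0],"spin":0},{"slide":[0,0,0],"spin":0},{"slide":[0,0,0],"spin":0}]'
```

```text
clock: 19.3
tool_pos: [0.5694, 0.1944, 0.09]
orientation: [0.749, 0.663, 0.002, 0.002]
contact_force: [-3.1, -2.4, 17.7]
finger_gap: 0.003
finger_force: 8.4
```

```bash
python3 -m pendant '[{"slide":[0,-0.001,0.0007],"spin":0},{"slide":[0,0,0],"spin":0},{"slide":[0,0,0],"spin":0},{"slide":[0,0,0],"spin":0},{"slide":[0,0,0],"spin":0},{"slide":[0,0,0],"spin":0},{"slide":[0,0,0],"spin":0},{"slide":[0,0,0],"spin":0}]'
python3 - <<'E'
from h import *
from workcell import ctrl
i=ctrl.get_image("wrist");t=ctrl.get_image("scene")
cv2.imwrite("pics/w6.png",np.hstack([crop(i,200,30,200,300,2),cv2.resize(t["frame"][100:400,130:330],(400,600))]))
print(ctrl.sense()["contact_force"],ctrl.sense()["joint_vel"].round(3))
E
```

```text
clock: 20.3
tool_pos: [0.5693, 0.1944, 0.09]
orientation: [0.749, 0.663, 0.003, 0.003]
contact_force: [-2.2, -4.0, 17.9]
finger_gap: 0.007
finger_force: 9.0
[-2.42131021 -3.98335791 17.82204617] [-0.001 -0.     0.001  0.    -0.001 -0.001]
```

View pics/w6.png

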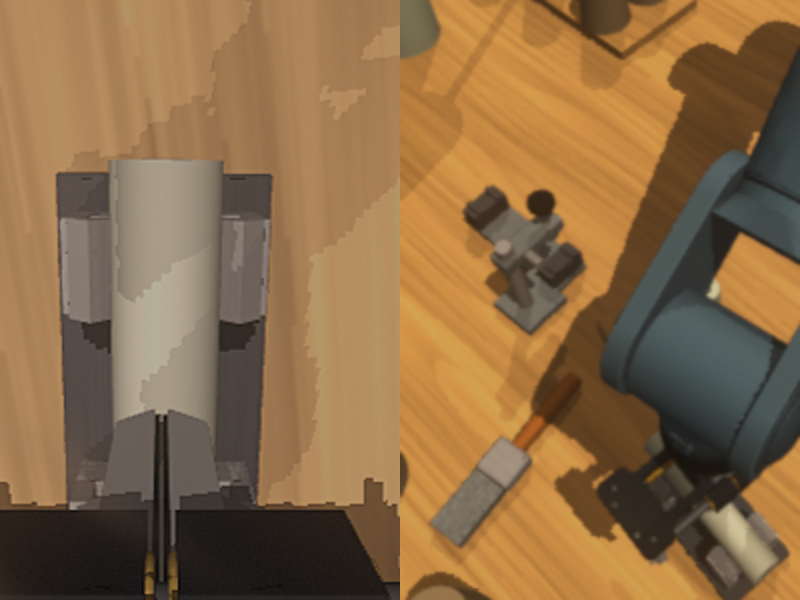

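The post is seated and centred (cols 111–222, plate 57–270), the gauge is empty and sprung up, and the press is steady at about 18 N. I'm handing in.

```bash
python3 -c "
from workcell import ctrl
print(ctrl.job_done())"
```

```text
the job is handed in; nothing more can be done
None
```

The post was checked on the gauge (button held down for over a second at about 22 N, then sprung back up), and it now lies centred in the steel V-blocks, pressed down steadily at about 18 N by the closed fingers; I handed the job in, but it returned no verdict.

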